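# Clamp the flange in the drilling fixture

## Task

Clamp the steel flange in the grey drilling fixture; nothing needs gripping, it is all pushed with closed fingertips or the outside of the fingers. Push the steel clamp strap round over the flange until it is against its stop pin, and only then push the fixture's yellow cam lever fully down until it lies flat and the foot holds the flange. Leave the flange sitting in its nest, pick nothing up, and do not disturb the tin of bolts, the brass disc or the nut.

Things in the scene. Friction and masses are not known exactly. Their poses are not given: they have to be found in the camera images.
- fixture: Grey base plate fixed to the table, 12 mm thick, x -65 to 65 and y -70 to 150 mm in its own frame, with four locating pins (tops 24 mm above the table) round the flange. Origin: on the table under the nest's centre. Clamp post at own (0, 115) mm; stop pin for the strap, 10 mm thick, top 74 mm above the table, at own (-17.5, 75) mm. Position and yaw vary.
- nest (a point): Centre of the nest, on top of the base plate (12 mm above the table); the flange sits here.
- clamp_pivot (a point): Point on the clamp's vertical swing axis (the post's), 69 mm above the table: half-way up the raised strap. Always 115 mm from the nest's centre, along the fixture's own +y. A fork 36 mm wide (top 109 mm above the table) turns here with strap and lever.
- strap_swing (a joint): Strap's swing about the vertical axis at clamp_pivot, rad. 0 = closed against the stop pin, pointing from clamp_pivot to the nest (fixture's own -y). Positive = swung away, counter-clockwise from above; at 1.57 it points along the fixture's +x. Starts 0.9 to 1.45, travel ends at 1.8. Friction 0.08 N m (under 1 N at the nose); stays where left.
- strap_nose (a point): On the strap's middle line, half-way up, 155 mm from the swing axis: push sideways here. The strap is a level steel bar 24 mm wide, 14 mm high (62 to 76 mm above the table with the lever up, 5 mm lower when clamped), ending 172 mm from the axis. Under the nose is only air, or when closed the flange's rim (top 26 mm above the table).
- clamp_foot: Round black rubber foot, 50 mm across, sprung, under the strap 115 mm from the swing axis; its underside is 45 mm above the table with the lever up (3 mm over the flange's hub). With the lever down it presses on the hub with some 6 to 8 N. Origin: on the swing axis at table height, not at the foot.
- cam_lever (a joint): Cam lever's turn about its level pin, rad: 0 = raised 60 degrees, 1.05 = fully down, level (end of travel). Angle above level = 1.05 - value. Starts 0 to 0.25, stays where left; some 2 to 4 N at the grip moves it. The pin crosses the swing axis 97 mm above the table. The lever points away from the strap's nose and turns with the strap; push it outward and down to lower it.
- lever_grip (a point): Middle of the lever's yellow grip, 95 mm from the lever's pin. The grip is 24 mm wide and 14 mm thick, 53 to 113 mm from the pin. With the lever fully down this point is 97 mm above the table.
- flange_centre (a point): Middle (half-way up) of the loose turned steel flange, 103 mm across, 30 mm high (rim 14 mm thick, hub 64 mm across), bored through, 0.6 kg, resting in the nest with its top 42 mm above the table.
- flange: The same flange; origin at the centre of its underside.
- bolt_tin: Bystander: open tin of bolts, 72 mm across, 70 mm high; origin at the centre of its underside.
- disc_brass: Bystander: brass spacer disc, 51 mm across, 11 mm high, lying flat; origin at the centre of its underside.
- nut: Bystander: bright steel hexagon nut, 24 x 28 x 12 mm; origin at the centre of its underside.

How it is judged:
By the outcome, as a careful person would: the job done as asked, in the order asked, and still so for the second after the job is handed in, with the robot touching nothing.
It also fails if it takes over 51 s, if anything falls off the work surface, if the arm or the gripper's body presses on something with over 40 N, if the wrist force passes 120 N, or if a joint passes its speed limit or range.

## Robot

A 6-joint arm with a two-finger parallel gripper is mounted at the origin on the work surface; the furniture and walls round the work are solid. World frame = base frame: x ahead of the robot, y to its left, z up, the work surface at z = 0. Lengths are in mm, angles in rad, forces in N, time in s.
With the tool pointing down it reaches from about 350 to 875 mm from the base axis. Payload 4.2 kg.
Tool frame: the origin (TCP) lies between the finger pads; the fingertips stand 8 mm ahead of it and the grasp point (between the pads) lies 11 mm behind it; z points along the fingers, y is the line along which they close (so a half turn about z gives the same grasp; the last joint's range is limited). The gripper opens to 85 mm and grips with 20 to 120 N. Pads are 22 mm wide; open, the fingers measure 114 mm over their backs; the gripper's body (76 mm by 85 mm) begins 54 mm behind the grasp point. The pads swing forward as they close: fully open they stand 13 mm farther back than shut.
Start: joints at [1.548, 0.385, 0.008, 0, -1.194, -0.259], TCP at [173.771, 600.336, 239.312] pointing down, gripper open.
Joint ranges: [-3.14, 3.14], [-1.21, 2.06], [-1.07, 1.41], [-3.16, 2.05], [-2.99, -0.16], [-3.1, 3.1]. Speed limits (rad/s): [2.79, 2.79, 3.14, 3.14, 3.14, 3.14].

## Interface

Orientations are given as a unit quaternion [x, y, z, w].
In Python, from bench import read_state, get_image, camera_params, job_done gives the robot as it stands.
- The arm moves only by the tool drive_tool, never from a script. Its argument "moves" is a list that holds one entry, the list of rows, each a list of 7 numbers: the shift along the tool's x, y, z in m, then the turn, a rotation vector about the tool's x, y, z in rad, then the closure in counts, from 0 (fully open) to 255 (shut). A call has 1 to 8 rows; each row shifts and turns the commanded pose from where the row before left it, along the tool's axes as they then stand; what a row does not reach is not made up. A row lasts 1/12 s, in which the tool goes at most 41.7 mm and 7.16 degrees, less where a joint would pass 70% of its speed; a pose out of reach is approached as far as the arm can. A call is refused whole if a number of a shift passes 0.0417 or a number of a turn 0.125, either way. A call with a gripper value outside its range is refused whole. The fingers move at their own pace and stop on an object; the grip force is fixed at half the most. Time passes only in rows, so rows that do not move let the fingers close. It gives the time, the measured TCP pose, the force and the opening at its end, in the units of the state.
- read_state(): the state, without advancing time (a new reading comes with each control period).
- get_image(name): name is "scene" or "top"; returns the picture (420x560x3 uint8, blue, green, red); there is no depth.
- camera_params(name): a dict with "mtx" (3x3 intrinsics, pixels), "extrinsics" (4x4, takes a point from camera to world coordinates). Camera axes: x right, y up, looking along -z (the intrinsics and any distortion apply to the point x, -y, -z); pixel columns grow to the right and rows downward; lengths in mm; the calibration is good to about 2 mm. A picture is of the moment at which its call begins. camera_params takes no time and is no camera call.
- job_done(): hands the job in, once; it reports no verdict.
The state is a dict: "clock": time; "joints": joint angles; "joint_vel": joint speeds; "joint_efforts": joint torques, N m; "position": TCP position; "ee_rot": TCP orientation; "contact_force": force on the tool from outside, world axes, zero at the start; "wrist_torque": the same for the moment, N m; "gripper_width": finger opening in mm.
Only numpy, scipy, OpenCV 4.12 (cv2) and the standard library are available. Lean on these libraries where they do the work, as an engineer would, in place of code of your own. Each camera call takes 0.05 s, during which the arm holds its last target. There are 200 camera calls.

## Working session

There is one attempt and no reset: what is moved stays moved. The work goes in short steps, Python scripts to look and compute and a tool call to move; the robot and the scene stay as the last step left them, time stands still between calls to the robot, and variables do not carry over. Pictures are saved under pics/ and viewed, on a budget of 10 in all, crops included, one or two more only if the job needs it, and the job is handed in when it is done.

Besides the shell and the picture viewer there is one more tool, called after "Emit:" by a JSON object that holds its "api" and its "payload". drive_tool: Moves the arm, as the interface text tells. Its arguments: {"type":"object","properties":{"moves":{"type":"array"}},"required":["moves"]}

```bash
mkdir -p pics
python3 - <<'E'
from bench import *
import cv2
for n in("scene","top"):
    cv2.imwrite(f"pics/{n}0.png",cv2.resize(get_image(n),None,fx=1.42,fy=1.42,interpolation=cv2.INTER_CUBIC)); p=camera_params(n); print(n,p)
s=read_state(); print(s)
E
```

```text
scene {'mtx': array([[516.39142235,   0.        , 274.12138725],
       [  0.        , 516.39142235, 210.40967347],
       [  0.        ,   0.        ,   1.        ]]), 'extrinsics': array([[-8.44420998e-01,  3.93725202e-01, -3.63226712e-01,
         8.58769149e+01],
       [-5.35299468e-01, -6.45766222e-01,  5.44463466e-01,
         5.17371499e+02],
       [-2.01905534e-02,  6.54191449e-01,  7.56059449e-01,
         8.81452459e+02],
       [ 0.00000000e+00,  0.00000000e+00,  0.00000000e+00,
         1.00000000e+00]])}
top {'mtx': array([[451.15807261,   0.        , 283.53306471],
       [  0.        , 451.15807261, 208.20738362],
       [  0.        ,   0.        ,   1.        ]]), 'extrinsics': array([[-1.86138634e-02,  9.91854059e-01, -1.26012098e-01,
         3.37509280e+02],
       [-9.98878622e-01, -2.39353662e-02, -4.08484579e-02,
        -6.53196367e+01],
       [-4.35318545e-02,  1.25110443e-01,  9.91187346e-01,
         9.73226026e+02],
       [ 0.00000000e+00,  0.00000000e+00,  0.00000000e+00,
         1.00000000e+00]])}
{'clock': 0.1, 'joints': array([ 1.54756869e+00,  3.85452223e-01,  6.73946616e-03, -4.38532542e-04,
       -1.19404639e+00, -2.58586133e-01]), 'joint_vel': array([-1.53619485e-03, -6.25060635e-05,  2.30760640e-03,  1.70022374e-03,
       -1.39531753e-03,  8.06771617e-06]), 'joint_efforts': array([-4.80003382e-04, -3.93316376e+01,  1.88929617e+01,  4.19801608e+00,
       -2.60245717e-03,  4.91454855e-06]), 'position': array([173.66021027, 599.83583258, 238.338013  ]), 'ee_rot': array([ 9.90077182e-01, -1.40521063e-01, -8.71739977e-05,  9.98551258e-04]), 'contact_force': array([0.1774641 , 0.60006879, 0.15237552]), 'wrist_torque': array([ 0.00364361, -0.0088585 ,  0.01137625]), 'gripper_width': 85.72003878843964}
```

View pics/scene0.png

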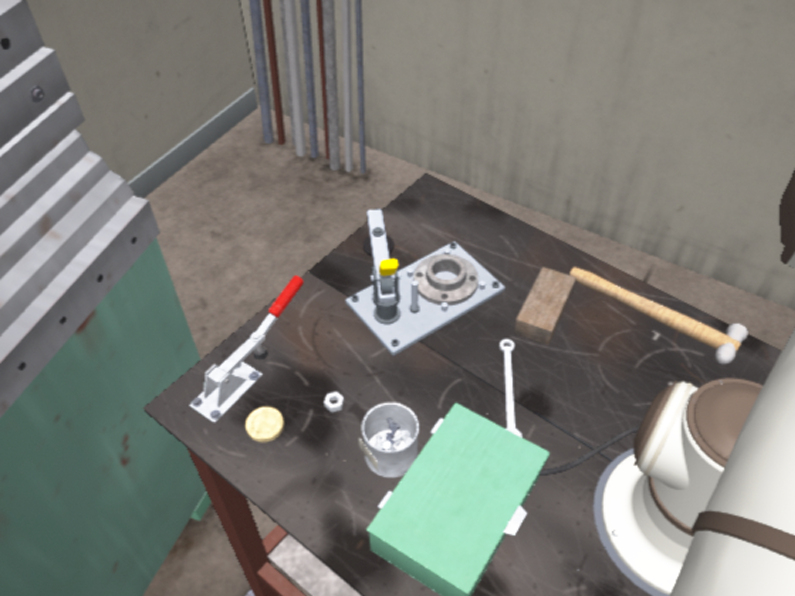

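View pics/top0.png

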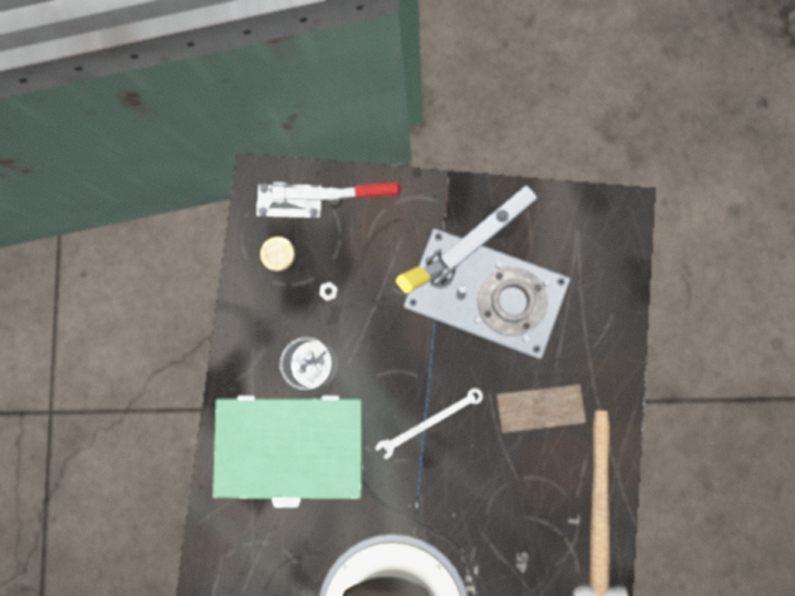

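The top view shows the flange bore at about (513,299), the clamp fork at (440,268), the strap end at (530,192) and the yellow grip at (410,279). The plate corners are (437,230), (569,279), (541,357) and (404,306). The red-handled clamp is a separate decoy. The tin is at (306,363), the nut at (328,291) and the disc at (277,254).

```bash
cat > h.py <<'E'
import numpy as np
from bench import *
S=1.42
def w(n,u,v,z,s=S):
    p=camera_params(n);K=p['mtx'];E=p['extrinsics']
    u=(u+.5)/s-.5;v=(v+.5)/s-.5
    d=E[:3,:3]@np.array([(u-K[0,2])/K[0,0],-(v-K[1,2])/K[1,1],-1]);o=E[:3,3]
    return o+d*(z-o[2])/d[2]
def px(n,P,s=S):
    p=camera_params(n);K=p['mtx'];E=p['extrinsics']
    c=E[:3,:3].T@(np.array(P,float)-E[:3,3]);c=np.array([c[0],-c[1],-c[2]])
    q=K@c/c[2];return (q[:2]+.5)*s-.5
E
python3 - <<'E'
from h import *
import cv2
np.set_printoptions(precision=1,suppress=True)
C=[w('top',*c,12) for c in((437,230),(569,279),(541,357),(404,306))]
for c in C:print(c)
print('ctr',np.mean(C,0))
print('flange top',w('top',513,299,42),w('scene',447,270,42))
print('strapend',w('top',531,192,76),w('scene',376,212,76))
print('fork',w('top',440,267,105),'grip end',w('top',400,283,150),w('top',427,273,120))
print('tin',w('top',306,363,40),'nut',w('top',328,291,12),'disc',w('top',277,254,11),'red',w('top',378,189,60),w('top',320,197,60))
for n,(x,y,a,b) in {'top':(265,110,125,110),'scene':(235,135,125,120)}.items():
    im=get_image(n)[y:y+b,x:x+a]
    cv2.imwrite(f'pics/c{n}.png',cv2.resize(im,None,fx=5,fy=5,interpolation=cv2.INTER_CUBIC))
E
```

```text
[560.  -79.9  12. ]
[ 479.2 -275.9   12. ]
[ 363.5 -228.9   12. ]
[444.2 -27.2  12. ]
ctr [ 461.7 -153.    12. ]
flange top [ 447.4 -187.2   42. ] [ 444.4 -184.7   42. ]
strapend [ 596.8 -214.5   76. ] [ 591.2 -208.7   76. ]
fork [486.6 -81.3 105. ] grip end [459.1 -28.  150. ] [476.2 -63.3 120. ]
tin [360.8 116.4  40. ] nut [469.9  88.2  12. ] disc [529.6 167.2  11. ] red [613.    5.9  60. ] [603.5  91.9  60. ]
```

View pics/ctop.png

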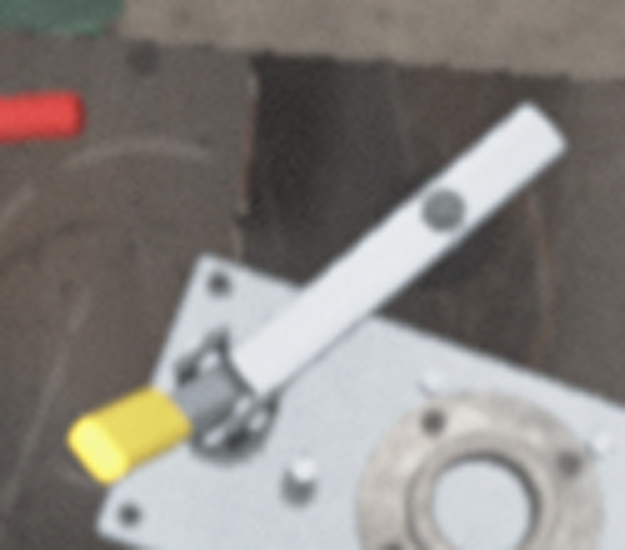

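View pics/cscene.png

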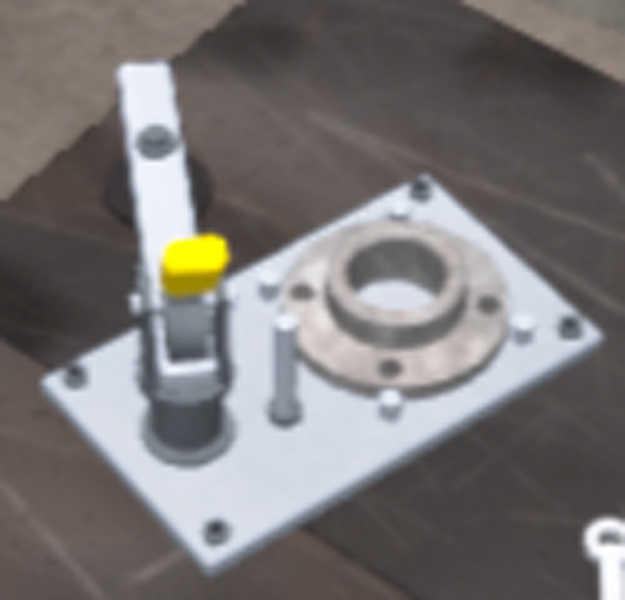

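The two views agree on these estimates:
- **Nest:** about (446,-187)
- **Pivot:** about (489,-81)
- **Fixture yaw:** about -22.4°
- **Strap:** direction about -51°, so swing is about 1.07 rad

I'll travel high to the far side of the strap's nose.

Emit:
{"api": "drive_tool", "payload": {"moves": [[[0.0268,0.0258,0,0,0,0,255],[0.0268,0.0258,0,0,0,0,255],[0.0268,0.0258,0,0,0,0,255],[0.0268,0.0258,0,0,0,0,255],[0.0268,0.0258,0,0,0,0,255],[0.0268,0.0258,0,0,0,0,255],[0.0268,0.0258,0,0,0,0,255],[0.0268,0.0258,0,0,0,0,255]]]}}

```text
clock: 0.87
position: [322.7, 340.7, 239.4]
ee_rot: [0.99, -0.14, -0.0, -0.0]
contact_force: [0.7, -0.1, -0.1]
gripper_width: -0.3
```

Emit:
{"api": "drive_tool", "payload": {"moves": [[[0.0268,0.0258,0,0,0,0,255],[0.0268,0.0258,0,0,0,0,255],[0.0268,0.0258,0,0,0,0,255],[0.0268,0.0258,0,0,0,0,255],[0.0268,0.0258,0,0,0,0,255],[0.0268,0.0258,0,0,0,0,255],[0.0268,0.0258,0,0,0,0,255],[0.0268,0.0258,0,0,0,0,255]]]}}

```text
clock: 1.53
position: [471.3, 82.8, 239.5]
ee_rot: [0.99, -0.14, 0.0, -0.0]
contact_force: [0.0, 0.3, 0.6]
gripper_width: -0.0
```

Emit:
{"api": "drive_tool", "payload": {"moves": [[[0.0268,0.0258,0,0,0,0,255],[0.0268,0.0258,0,0,0,0,255],[0.0268,0.0258,0,0,0,0,255],[0.0268,0.0258,0,0,0,0,255],[0.0268,0.0258,0,0,0,0,255],[0.0268,0.0258,0,0,0,0,255],[0.0268,0.0258,0,0,0,0,255],[0.0268,0.0258,0,0,0,0,255]]]}}

```text
clock: 2.2
position: [619.9, -175.1, 239.0]
ee_rot: [0.99, -0.141, -0.0, -0.0]
contact_force: [0.3, 1.4, 0.2]
gripper_width: 0.2
```

Emit:
{"api": "drive_tool", "payload": {"moves": [[[0,0,0,0,0,0.102,255],[0,0,0,0,0,0.102,255],[0,0,0,0,0,0.102,255],[0,0,0,0,0,0.102,255],[0,0,0,0,0,0.102,255],[0,0,0,0,0,0.102,255],[0,0,0,0,0,0,255],[0,0,0,0,0,0,255]]]}}

```text
clock: 2.87
position: [619.3, -173.3, 239.0]
ee_rot: [0.902, -0.431, -0.0, 0.0]
contact_force: [-0.7, 0.3, -0.0]
gripper_width: -0.1
```

Emit:
{"api": "drive_tool", "payload": {"moves": [[[0,0,0.03,0,0,0,255],[0,0,0.03,0,0,0,255],[0,0,0.03,0,0,0,255],[0,0,0.03,0,0,0,255],[0,0,0.03,0,0,0,255],[0,0,0.02,0,0,0,255],[0,0,0,0,0,0,255],[0,0,0,0,0,0,255]]]}}

```text
clock: 3.53
position: [619.0, -173.4, 68.5]
ee_rot: [0.902, -0.431, -0.001, 0.001]
contact_force: [1.4, 0.0, 0.7]
gripper_width: 0.3
```

Run:
```python
from h import *
import cv2
a=get_image('top')[110:220,265:390];b=get_image('scene')[105:215,235:360]
cv2.imwrite('pics/p1.png',cv2.resize(np.hstack([a,b]),None,fx=3.2,fy=3.2,interpolation=cv2.INTER_CUBIC))
s=read_state();print(s['position'],s['contact_force'])
```

```text
[ 620.82090232 -173.5007443    71.16894796] [ 0.21989595 -0.39002246 -0.49514184]
```

View pics/p1.png

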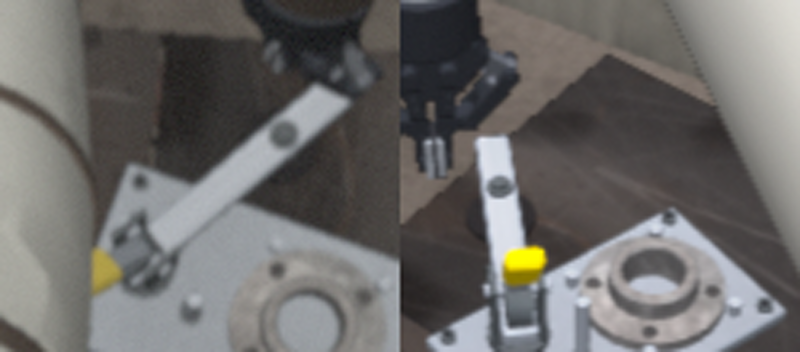

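The view shows the fingertips beside the strap's nose, on its outer side and clear of it. Now I'll sweep clockwise about the pivot.

Emit:
{"api": "drive_tool", "payload": {"moves": [[[0,0.005,0,0,0,0,255],[0,0.005,0,0,0,0,255],[0,0.005,0,0,0,0,255],[0.0013,0.0094,0,0,0,0.06,255],[0.0013,0.0094,0,0,0,0.06,255],[0.0013,0.0094,0,0,0,0.06,255],[0.0013,0.0094,0,0,0,0.06,255],[0.0013,0.0094,0,0,0,0.06,255]]]}}

```text
clock: 4.3
position: [571.3, -213.6, 70.3]
ee_rot: [0.826, -0.563, 0.001, -0.001]
contact_force: [-0.1, 0.4, 0.1]
gripper_width: 0.1
```

Emit:
{"api": "drive_tool", "payload": {"moves": [[[0.0013,0.0094,0,0,0,0.06,255],[0.0013,0.0094,0,0,0,0.06,255],[0.0013,0.0094,0,0,0,0.06,255],[0.0013,0.0094,0,0,0,0.06,255],[0.0013,0.0094,0,0,0,0.06,255],[0.0013,0.0094,0,0,0,0.06,255],[0.0013,0.0094,0,0,0,0.06,255],[0,0,0,0,0,0,255]]]}}

```text
clock: 4.97
position: [507.3, -235.0, 70.0]
ee_rot: [-0.691, 0.723, 0.0, 0.0]
contact_force: [0.1, 0.1, -0.1]
gripper_width: 0.1
```

Run:
```python
from h import *
import cv2
a=get_image('top')[110:220,265:390];b=get_image('scene')[105:215,235:360]
cv2.imwrite('pics/p2.png',cv2.resize(np.hstack([a,b]),None,fx=3.2,fy=3.2,interpolation=cv2.INTER_CUBIC))
s=read_state();print(s['position'],s['contact_force'])
```

```text
[ 509.14055712 -234.98466634   70.06223052] [0.494858   0.31407027 0.37665674]
```

View pics/p2.png

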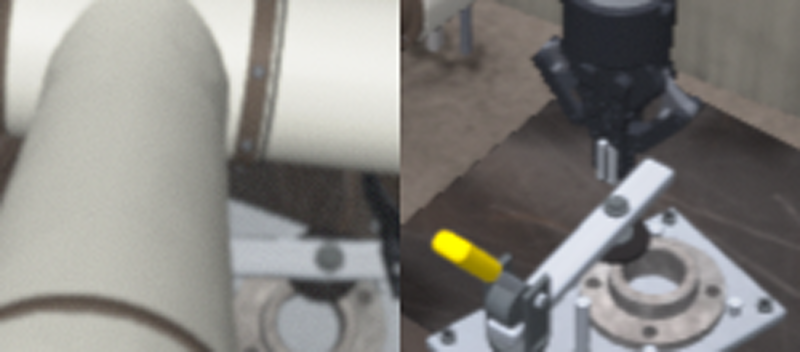

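The strap is following and is now about -93°. I'll continue, slower near the stop.

Emit:
{"api": "drive_tool", "payload": {"moves": [[[0.0013,0.0094,0,0,0,0.06,255],[0.0013,0.0094,0,0,0,0.06,255],[0.0013,0.0094,0,0,0,0.06,255],[0.0007,0.0047,0,0,0,0.03,255],[0.0007,0.0047,0,0,0,0.03,255],[0.0004,0.0031,0,0,0,0.02,255],[0.0004,0.0031,0,0,0,0.02,255],[0,0,0,0,0,0,255]]]}}

```text
clock: 5.73
position: [465.0, -233.7, 69.5]
ee_rot: [-0.584, 0.812, -0.0, 0.0]
contact_force: [0.2, 1.1, 0.7]
gripper_width: 0.0
```

Emit:
{"api": "drive_tool", "payload": {"moves": [[[0.0004,0.0031,0,0,0,0.02,255],[0.0004,0.0031,0,0,0,0.02,255],[0,0.0015,0,0,0,0.01,255],[0,0,0,0,0,0,255]]]}}

```text
clock: 6.07
position: [457.1, -231.8, 69.3]
ee_rot: [-0.564, 0.826, 0.0, -0.0]
contact_force: [-0.2, -0.2, 0.3]
gripper_width: 0.3
```

Emit:
{"api": "drive_tool", "payload": {"moves": [[[0,0.0015,0,0,0,0,255],[0,0,0,0,0,0,255]]]}}

```text
clock: 6.23
position: [456.9, -231.5, 69.5]
ee_rot: [-0.564, 0.826, -0.001, 0.001]
contact_force: [2.0, -0.3, -1.5]
gripper_width: -0.0
```

Emit:
{"api": "drive_tool", "payload": {"moves": [[[0,0.0015,0,0,0,0,255],[0,0.0015,0,0,0,0,255],[0,0,0,0,0,0,255]]]}}

```text
clock: 6.48
position: [456.7, -231.2, 70.0]
ee_rot: [-0.564, 0.826, -0.003, 0.003]
contact_force: [6.0, -4.1, -4.4]
gripper_width: -0.0
```

Emit:
{"api": "drive_tool", "payload": {"moves": [[[0,0.0015,0,0,0,0,255],[0,0,0,0,0,0,255]]]}}

```text
clock: 6.65
position: [456.6, -231.0, 70.2]
ee_rot: [-0.564, 0.825, -0.004, 0.003]
contact_force: [8.1, -7.7, -6.9]
gripper_width: -0.1
```

Run:
```python
from h import *
import cv2
a=get_image('top')[110:220,265:390];b=get_image('scene')[105:215,235:360]
cv2.imwrite('pics/p3.png',cv2.resize(np.hstack([a,b]),None,fx=3.2,fy=3.2,interpolation=cv2.INTER_CUBIC))
s=read_state();print(s['position'],s['contact_force'])
```

```text
[ 456.63766096 -231.01755191   70.19814874] [ 7.97089267 -6.74124505 -5.84638142]
```

View pics/p3.png

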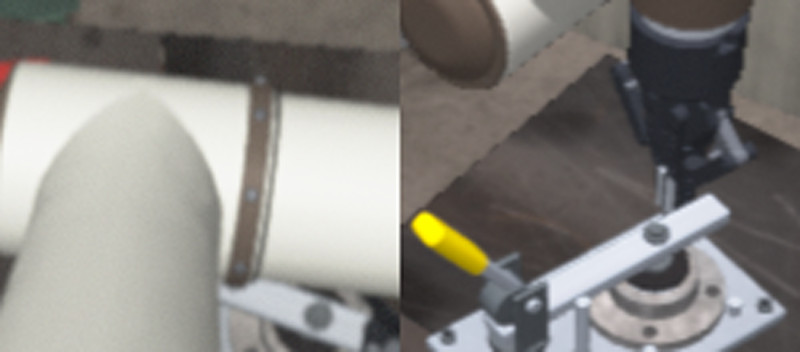

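The strap is against its pin: motion stalled at about 10 N, and the computed direction is -112°, which matches closed. I'll retreat sideways and then up.

Emit:
{"api": "drive_tool", "payload": {"moves": [[[0,-0.01,0,0,0,0,255],[0,-0.01,0,0,0,0,255],[0,-0.01,0,0,0,0,255],[0,0,-0.04,0,0,0,255],[0,0,-0.04,0,0,0,255],[0,0,-0.04,0,0,0,255],[0,0,-0.04,0,0,0,255],[0,0,0,0,0,0,255]]]}}

```text
clock: 7.42
position: [484.2, -242.4, 238.3]
ee_rot: [-0.564, 0.825, -0.007, 0.005]
contact_force: [1.3, -0.8, 1.4]
gripper_width: -0.4
```

Emit:
{"api": "drive_tool", "payload": {"moves": [[[-0.029,0.008,0,0,0,0,255],[-0.029,0.008,0,0,0,0,255],[-0.029,0.008,0,0,0,0,255],[-0.029,0.008,0,0,0,0,255],[-0.029,0.008,0,0,0,0,255],[-0.029,0.008,0,0,0,0.02,255],[0,0,0,0,0,0,255],[0,0,0,0,0,0,255]]]}}

```text
clock: 8.08
position: [498.7, -59.8, 229.0]
ee_rot: [-0.557, 0.831, 0.0, -0.001]
contact_force: [0.3, -0.5, 0.0]
gripper_width: -0.1
```

Run:
```python
from h import *
import cv2
a=get_image('top')[110:220,265:390];b=get_image('scene')[105:215,225:350]
cv2.imwrite('pics/p4.png',cv2.resize(np.hstack([a,b]),None,fx=3.2,fy=3.2,interpolation=cv2.INTER_CUBIC))
s=read_state();print(s['position'],s['contact_force'],s['joints'])
```

```text
[498.48058598 -61.30109871 229.0154101 ] [-0.23047373  0.02148401 -0.46735985] [ 2.01404914e-01  1.84446212e-01 -3.02016991e-01 -7.39201090e-05
 -1.08545365e+00 -5.94212169e-01]
```

View pics/p4.png

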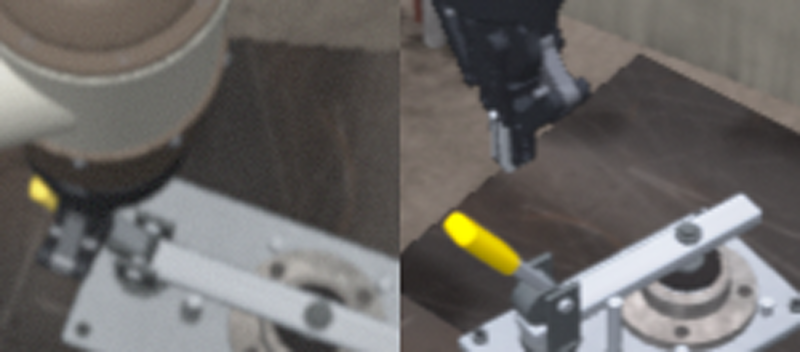

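The strap is closed and the lever is upright. I'll lower behind the grip, then push it along its arc, outward and down.

Emit:
{"api": "drive_tool", "payload": {"moves": [[[0,0,0.019,0,0,0,255],[0,0,0.019,0,0,0,255],[-0.004,0,0,0,0,0,255],[-0.0044,0,0,0,0,0,255],[-0.0072,0,0.0042,0,0,0,255],[-0.0072,0,0.0042,0,0,0,255],[-0.0063,0,0.0055,0,0,0,255],[-0.0063,0,0.0055,0,0,0,255]]]}}

```text
clock: 8.85
position: [513.5, -27.6, 172.6]
ee_rot: [-0.556, 0.831, -0.001, 0.001]
contact_force: [0.4, -1.0, 1.4]
gripper_width: -0.0
```

Emit:
{"api": "drive_tool", "payload": {"moves": [[[-0.0053,0,0.0064,0,0,0,255],[-0.0053,0,0.0064,0,0,0,255],[-0.0041,0,0.0072,0,0,0,255],[-0.0041,0,0.0072,0,0,0,255],[-0.0027,0,0.0078,0,0,0,255],[-0.0027,0,0.0078,0,0,0,255],[0,0,0,0,0,0,255]]]}}

```text
clock: 9.43
position: [520.3, -5.9, 127.0]
ee_rot: [-0.555, 0.832, 0.001, -0.002]
contact_force: [0.1, 0.7, -0.7]
gripper_width: 0.0
```

Emit:
{"api": "drive_tool", "payload": {"moves": [[[-0.0014,0,0.0054,0,0,0,255],[-0.0013,0,0.0054,0,0,0,255],[0,0,0.005,0,0,0,255],[0,0,0,0,0,0,255]]]}}

```text
clock: 9.77
position: [521.9, -3.6, 112.4]
ee_rot: [-0.555, 0.832, 0.0, -0.001]
contact_force: [-1.0, -0.6, 0.8]
gripper_width: -0.3
```

Emit:
{"api": "drive_tool", "payload": {"moves": [[[0,0,0.002,0,0,0,255],[0,0,0.002,0,0,0,255],[0,0,0,0,0,0,255]]]}}

```text
clock: 10.02
position: [522.7, -3.6, 111.7]
ee_rot: [-0.556, 0.831, -0.0, 0.0]
contact_force: [-5.8, 0.5, 14.1]
gripper_width: 0.6
```

Run:
```python
from h import *
import cv2
a=get_image('top')[110:220,265:390];b=get_image('scene')[105:215,225:350]
cv2.imwrite('pics/p5.png',cv2.resize(np.hstack([a,b]),None,fx=3.2,fy=3.2,interpolation=cv2.INTER_CUBIC))
s=read_state();print(s['position'],s['contact_force'])
```

```text
[522.63406161  -3.65245406 111.6665943 ] [-5.34244841  1.29661431 14.84594076]
```

View pics/p5.png

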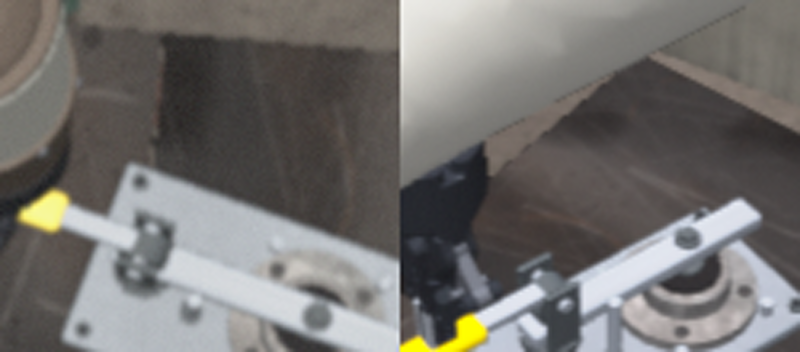

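The lever is level: it stalled at 15 N with the tips at 104 mm, the expected height. One more millimetre, then I'll lift away and check.

Emit:
{"api": "drive_tool", "payload": {"moves": [[[0,0,0.001,0,0,0,255],[0,0,0,0,0,0,255],[0,0,-0.01,0,0,0,255],[0,0,-0.03,0,0,0,255],[0,0,-0.04,0,0,0,255],[0,0,-0.04,0,0,0,255],[-0.03,0,-0.01,0,0,0,255],[-0.04,0,0,0,0,0,255]]]}}

```text
clock: 10.78
position: [550.9, 60.5, 243.8]
ee_rot: [-0.554, 0.833, -0.001, 0.005]
contact_force: [0.6, -0.1, 0.0]
gripper_width: 0.0
```

Emit:
{"api": "drive_tool", "payload": {"moves": [[[-0.04,0,0,0,0,0,255],[-0.04,0,0,0,0,0,255],[-0.04,0,0,0,0,0,255],[-0.02,0,0,0,0,0,255],[0,0,0,0,0,0,255],[0,0,0,0,0,0,255]]]}}

```text
clock: 11.28
position: [602.8, 191.4, 237.3]
ee_rot: [-0.556, 0.831, 0.0, -0.001]
contact_force: [-1.1, -1.0, -0.0]
gripper_width: -0.1
```

Run:
```python
from h import *
import cv2
a=get_image('top')[105:265,180:400];b=get_image('scene')[105:325,220:380]
A=cv2.resize(get_image('top')[110:250,190:400],None,fx=2.6,fy=2.6,interpolation=cv2.INTER_CUBIC)
B=cv2.resize(get_image('scene')[130:330,160:370],None,fx=2.6*.56,fy=2.6*.56,interpolation=cv2.INTER_CUBIC)
im=np.zeros((600,546,3),np.uint8);im[:A.shape[0],:A.shape[1]]=A
h=min(600-A.shape[0],B.shape[0]);
b=cv2.resize(get_image('scene')[145:235,200:370],None,fx=2.6,fy=2.6,interpolation=cv2.INTER_CUBIC)
im[A.shape[0]:A.shape[0]+b.shape[0],:b.shape[1]]=b
cv2.imwrite('pics/p6.png',im)
s=read_state();print(s['position'],s['contact_force'],s['clock'])
```

```text
[602.59487112 189.2486448  238.69979483] [-0.23316706  0.45360785  0.63721894] 11.5333
```

View pics/p6.png

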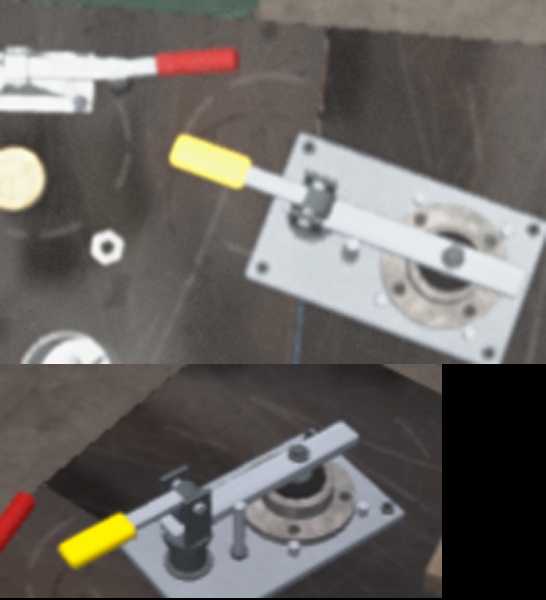

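The strap lies over the flange parallel to the plate, the lever is out flat, and the bystanders look undisturbed. I'll do a numeric check of the closed and level geometry against this picture.

Run:
```python
from h import *
np.set_printoptions(precision=1,suppress=True)
t=lambda x,y,z:w('top',190+x/2.6,110+y/2.6,z,1)
C=[t(302,133,12),t(247,275,12),t(497,364,12)]
uy=((C[0]-C[2])[:2]); e=C[1]-C[2]; ang=np.degrees(np.arctan2(e[1],e[0])); print('own y dir',ang)
p=t(335,206,71);n=t(519,281,71); 
for a,b,z in(((360,202),(523,263),71),((345,229),(513,297),71),((190,170),(232,184),97),((185,136),(250,161),104),((174,160),(240,187),104)):
    d=t(*a,z)-t(*b,z);print(np.degrees(np.arctan2(d[1],d[0])))
print('grip end z97',t(172,148,97),'len from pivot',np.hypot(*(t(172,148,97)-[489,-81,0])[:2]))
P=np.array([489,-81]);u=np.array([.381,.925])
for L in(53,113): print('pred scene crop',(px('scene',[*(P+u*L),97],1)-[200,145])*2.6+[0,364],'at 10deg',(px('scene',[*(P+u*L*.985),97+.174*L],1)-[200,145])*2.6+[0,364])
print('flange',t(440,262,42),'tin/nut/disc',t(106,247,12),t(15,179,11))
```

```text
own y dir 69.00249873268197
67.62591711180742
66.21672018428147
69.83749245828811
67.10277214011462
66.00505760787114
grip end z97 [532.9  23.7  97. ] len from pivot 113.54539901832023
pred scene crop [131.7 523.5] at 10deg [131.9 515.2]
pred scene crop [ 66.1 558.5] at 10deg [ 65.6 540.7]
flange [ 446.8 -183.3   42. ] tin/nut/disc [469.5  88.3  12. ] [529.2 165.3  11. ]
```

```bash
python3 -c "from bench import *;print(job_done())"
```

```text
the job is handed in; nothing more can be done
None
```

The flange is clamped, and I handed the job in at about 11.5 s on the clock.

- **Strap:** I pushed it round with the closed fingers until it stalled on the stop pin at about 10–12 N. In the last picture it points 66–68° in the table frame, against 67.5–69° for the fixture's own axis. That is closed within measuring error.
- **Lever:** only then did I push the yellow lever along its arc. It stopped solidly at about 15 N with the fingertips 104 mm up, which is the expected height of the grip's top when level. Afterwards the grip's end measured 113.5 mm from the pivot (113 expected), and its place in the other view matches a level lever.
- **Everything else:** the flange is still in its nest. The nut and disc are within 2 mm of where they started. I only checked the tin by eye, from its edge in the last picture. The arm finished well clear and touching nothing.

No check failed. The foot's pressure on the flange can't be measured directly; I inferred it from the lever being fully down. I viewed 10 pictures, counting crops.

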